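# Set the sample rotator's hand wheel to its index mark and brake it

## Task

Turn the dished hand wheel of the sample rotator by its rim until the engraved line on it faces the fixed pointer, and let go of it. Then swing the brake arm in by its upright grip until its rubber shoe bears firmly on the rim, with the line still at the pointer. Leave the jar, the wash bottle and the beaker where they stand, upright.

Things in the scene. Friction and masses are not known exactly. Their poses are not given: they have to be found in the camera images.
- stand: Rotator's fixed grey base plate, 270 x 260 x 12 mm, carrying wheel, pointer and brake arm; it cannot move. Origin: on the wheel's axis, on the worktop; z up; its -x axis runs from the wheel's axis to the pointer; the brake pivot stands at x -75, y +118 mm. The plate covers x -160..+110, y -110..+150 mm.
- wheel (a joint): Aluminium hand wheel, 180 mm across, on a vertical axis; turns without end, no spring, stays where left (drag 0.15 N m, 1.7 N at the rim). Joint in rad: 0 (or a full turn) = engraved line exactly at the pointer, positive = line turned counter-clockwise from there, seen from above. It starts 0.6 to 2.4 rad counter-clockwise.
- wheel_centre (a point): Point on the wheel's axis, level with the rim's top (66 mm above the worktop). Wheel: raised rim wall 14 mm thick, 76 to 90 mm from the axis; dish floor inside it 42 mm high, underside 28 mm; hub 44 mm across, up to 56 mm high. The rim wall can be pinched from above, one finger in the dish, one outside; most free on the side away from the pointer.
- mark (a point): Outer end of the engraved line, on the rim's top outer edge, 90 mm from the axis. The line is a dark radial groove, 5 mm wide, across the dish floor, over the rim and down the outside; the wheel has only this one. (Six round recesses in the dish are not marks.)
- pointer_tip (a point): Tip of the fixed dark steel pointer, a level cone 34 mm long (22 mm thick at its root, 3 mm at the tip) aimed at the wheel's axis; tip 59 mm above the worktop, 94 mm from the axis: 4 mm clear of the rim. Its post is 18 x 30 mm, 72 mm high, centred 136 mm from the axis.
- brake (a joint): Brake arm, a dark steel bar (top 39 mm high) swinging level about a vertical pivot. Joint in rad: 0 = its rubber shoe just touches the wheel's rim (arm along the stand's +x), positive = swung away, counter-clockwise from above, open stop 1.0; starts 0.55 to 0.9. Stays where left (drag 2 N at the grip). The rim stops it; 4 to 10 N at the grip sets it firmly. Pressed on, the shoe brakes the wheel.
- brake_grip (a point): Top centre of the upright black round grip at the brake arm's end: 18 mm in diameter, standing from 39 to 101 mm above the worktop, 135 mm from the pivot. With the arm on, the grip's axis is at x +60, y +118 mm in the stand's frame, 42 mm outside the rim.
- brake_pivot (a point): Point on the brake arm's pivot axis, 101 mm above the worktop; the pivot pin itself ends 66 mm high.
- jar: Bystander: plastic sample jar with red screw lid, 43 mm in diameter, 66 mm tall, to the robot's right. Origin: centre of underside, z up.
- wash_bottle: Bystander: white wash bottle with bent spout, 58 x 71 x 152 mm, to the right. Origin: underside, z up.
- beaker: Bystander: tall clear glass beaker, 73 x 77 x 99 mm, to the left. Origin: centre of underside, z up.

How it is judged:
By the outcome, as a careful person would: the job done as asked, in the order asked, and still so for the second after the job is handed in, with the robot touching nothing.
It also fails if it takes over 72 s, if anything falls off the work surface, if the arm or the gripper's body presses on something with over 40 N, if the wrist force passes 120 N, or if a joint passes its speed limit or range.

## Robot

A 7-joint arm with a two-finger parallel gripper is mounted at the origin on a cart in front of the work surface, level with it; the furniture and walls round the work are solid. World frame = base frame: x ahead of the robot, y to its left, z up, the work surface at z = 0. Lengths are in m, angles in rad, forces in N, time in s.
With the tool pointing down it reaches from about 0.4 to 0.85 m from the base axis. Payload 10.4 kg.
Tool frame: the origin (TCP) lies at the very end of the fingers, on their centre line; the grasp point (between the pads) lies 19 mm behind it (grip_point_offset is the distance from the TCP to the grasp point, in m); z points along the fingers, y is the line along which they close (so a half turn about z gives the same grasp; the last joint's range is limited). The gripper opens to 87 mm and grips with 3 to 60 N. Pads are 19 mm wide; open, the fingers measure 117 mm over their backs; the gripper's body (75 mm by 190 mm) begins 51 mm behind the grasp point.
Start: joints at [-1.26, 0.332, -0.065, 1.46, 0.022, 1.35, -0.088], TCP at [0.205, 0.591, 0.198] pointing down, gripper open.
Joint ranges: [-2.6, 2.6], [-0.5, 2.12], [-1.47, 1.34], [0.16, 2.42], [-1.27, 4.41], [0.06, 2.06], [-2.6, 2.6]. Speed limits (rad/s): [2.22, 2.22, 2.79, 2.79, 3.14, 3.14, 3.14].

## Interface

Orientations are given as a unit quaternion [x, y, z, w].
In Python, from bench import * gives the robot as it stands.
- The arm moves only by the tool play_rows, never from a script. Its argument "increments" is text: rows parted by semicolons, each of 7 numbers parted by spaces: the turn, a rotation vector about the tool's x, y, z in rad, then the shift along the tool's x, y, z in m, then the opening, from 0 (shut) to 1 (fully open). A call has 1 to 8 rows; each row is the pose to reach, as a shift and turn from the pose commanded when the call began, along the tool's axes at that moment; what a row does not reach only later rows make up. A row lasts 1/10 s, in which the tool goes at most 50 mm and 8.59 degrees, less where a joint would pass 70% of its speed; a pose out of reach is approached as far as the arm can. A call with a gripper value outside its range is refused whole. The fingers move at their own pace and stop on an object; "grip_force" is the grip in N (left out, the last holds). Time passes only in rows, so rows that repeat a pose let the fingers close. It gives the time, the measured TCP pose, the force, the opening and the grip force at its end, in the units of the state.
- read_state(): the state, without advancing time (a new reading comes with each control period).
- camera(name): name is "scene" or "top" or "wrist"; returns a dict with "color" (420x560x3 uint8, red, green, blue), "fx", "fy", "cx", "cy" (pixels), "camera_from_world" (4x4, takes a point from world to camera coordinates); the wrist camera has in their place "mount" (4x4, takes a point from camera to tool coordinates, whose origin is the TCP and whose axes are the flange's). Camera axes: x right, y down, z forward; pixel columns grow to the right and rows downward; lengths in m; the calibration is good to about 2 mm. A picture is of the moment at which its call begins: read the wrist's pose just before it. There is no depth.
- close_job(): hands the job in; it is judged then, once.
The state is a dict: "time": time; "joint_positions": joint angles; "joint_vel": joint speeds; "joint_torque": joint torques, N m; "ee_pos": TCP position; "eef_rot": TCP orientation; "ft_force": force on the tool from outside, world axes, zero at the start; "torque": the same for the moment, N m; "width": finger opening in m; "grip_force": force on a finger pad.
Only numpy, scipy, OpenCV 4.12 (cv2) and the standard library are available. Lean on these libraries where they do the work, as an engineer would, in place of code of your own. Each camera call takes 0.05 s, during which the arm holds its last target. There are 200 camera calls.

## Working session

There is one attempt and no reset: what is moved stays moved. The work goes in short steps, Python scripts to look and compute and a tool call to move; the robot and the scene stay as the last step left them, time stands still between calls to the robot, and variables do not carry over. Pictures are saved under pics/ and viewed, at most 10 in all, crops included, and the job is handed in when it is done.

Besides the shell and the picture viewer there is one more tool, called after ">>>" as a command line: name --argument value ..., lists and objects as JSON in quotes. play_rows: Moves the arm, as the interface text tells. Its arguments: {"type":"object","properties":{"increments":{"type":"string"},"grip_force":{"type":"number"}},"required":["increments"]}

```bash
ls; mkdir -p pics; python3 - <<'E'
from bench import *
import cv2,numpy as np
s=read_state();print({k:np.round(v,3).tolist() for k,v in s.items()})
a=camera("top");b=camera("scene")
for n,c in(("top",a),("scene",b)):
    cv2.imwrite(f"pics/{n}.png",c["color"][:,:,::-1]);print(n,c["fx"],c["fy"],c["cx"],c["cy"],np.round(c["camera_from_world"],4).tolist())
E
```

```text
pics
{'time': 0.0, 'joint_positions': [-1.26, 0.333, -0.065, 1.461, 0.022, 1.35, -0.089], 'joint_vel': [-0.001, -0.002, 0.001, 0.001, -0.001, -0.001, 0.002], 'joint_torque': [-0.0, -62.326, 0.025, -38.99, -0.061, 0.04, 0.0], 'ee_pos': [0.205, 0.59, 0.197], 'eef_rot': [0.166, 0.986, -0.001, -0.0], 'ft_force': [0.087, 0.205, 0.55], 'torque': [0.029, 0.003, -0.002], 'grip_force': 0.0, 'width': 0.087}
top 495.64407178074856 495.64407178074856 284.2297245623752 195.82173246476967 [[-0.009, -0.9999, 0.0054, 0.0033], [-0.9967, 0.0085, -0.0807, 0.4797], [0.0806, -0.0061, -0.9967, 1.4962], [0.0, 0.0, 0.0, 1.0]]
scene 387.50059606734555 387.50059606734555 278.37904162030236 212.55142642679252 [[0.7414, -0.6707, 0.0207, -0.3689], [-0.3167, -0.377, -0.8704, 0.2283], [0.5916, 0.6388, -0.4919, 0.9605], [0.0, 0.0, 0.0, 1.0]]
```

View pics/top.png

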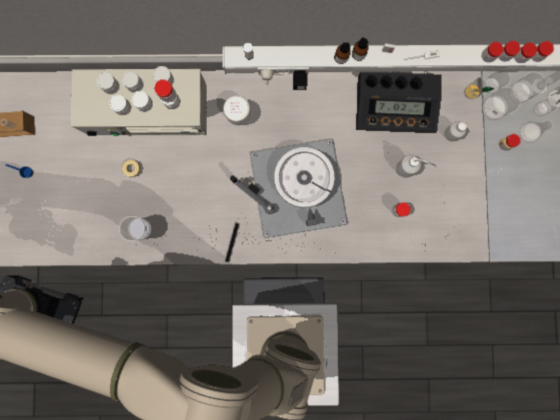

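View pics/scene.png

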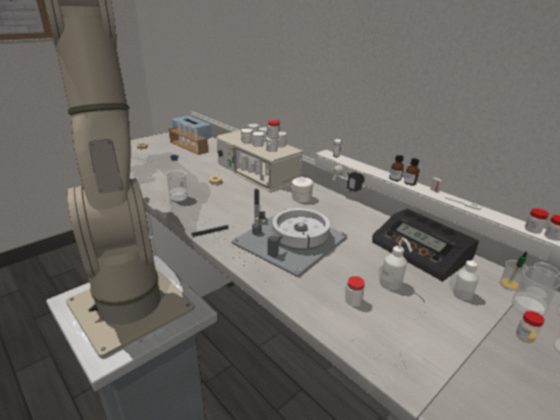

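```bash
python3 - <<'E'
import cv2
i=cv2.imread("pics/top.png")[130:245,215:355]
cv2.imwrite("pics/topc.png",cv2.resize(i,None,fx=5,fy=5,interpolation=cv2.INTER_CUBIC))
E
```

```text
(no output)
```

View pics/topc.png

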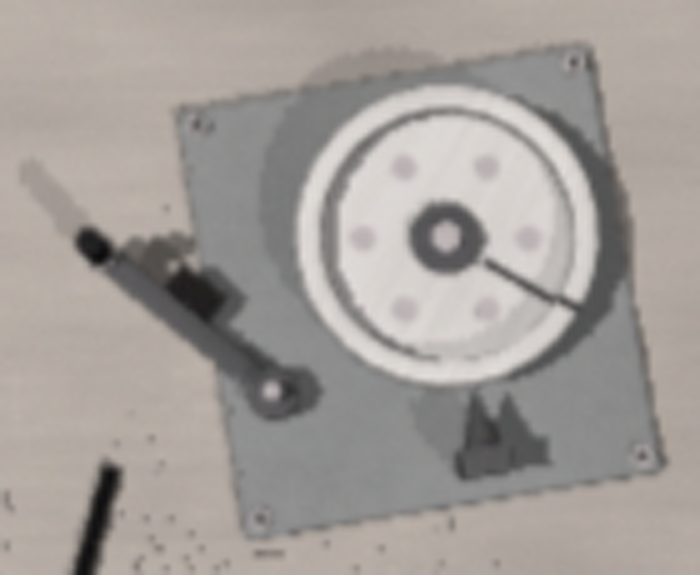

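```bash
cat >h.py <<'E'
import numpy as np,cv2
from scipy.spatial.transform import Rotation as R
def ray(c,T,uv,z):
    "pixel -> world point on plane z; T camera_from_world"
    d=T[:3,:3].T@np.array([(uv[0]-c["cx"])/c["fx"],(uv[1]-c["cy"])/c["fy"],1]); o=-T[:3,:3].T@T[:3,3]
    return o+d*(z-o[2])/d[2]
def wristT(c,s):
    W=np.eye(4);W[:3,:3]=R.from_quat(s["eef_rot"]).as_matrix();W[:3,3]=s["ee_pos"]
    return np.linalg.inv(W@c["mount"])
E
python3 - <<'E'
from bench import *
from h import *
c=camera("top");T=np.array(c["camera_from_world"])
f=lambda u,v,z:ray(c,T,(u/5+215-.4,v/5+130-.4),z)
P=np.array([f(*p,.012)[:2] for p in((178,107),(590,45),(662,465),(245,537))])
Q=np.array([[.11,.15],[.11,-.11],[-.16,-.11],[-.16,.15]])
z=lambda a:a[:,0]+1j*a[:,1]
p,q=z(P),z(Q);k=((p-p.mean())*(q-q.mean()).conj()).sum();th=np.angle(k)
o=p.mean()-np.exp(1j*th)*q.mean()
print("stand",o,th,abs(p-o-np.exp(1j*th)*q))
g=lambda u,v,z:f(u,v,z)[0]+1j*f(u,v,z)[1]
for n,a in dict(wheel=(447,234,.066),hub=(446,237,.056),mark=(578,308,.066),line_in=(487,261,.042),tip=(476,393,.059),grip=(92,243,.101),pivot=(271,390,.066)).items():
    w=g(*a);l=(w-o)*np.exp(-1j*th);print(n,np.round(w,4),"local",np.round(l,4),"ang",np.angle(-l))
w=(g(92,243,.101)-o)*np.exp(-1j*th);print("brake",np.angle(w-(-.075+.118j)),abs(w-(-.075+.118j)))
s=camera("wrist");print(np.round(s["mount"],4).tolist(),s["fx"])
E
```

```text
stand (0.5349482712546919-0.060703131495290406j) 0.1512422925073352 [0.00127477 0.0030538  0.00332723 0.0007298 ]
wheel (0.5334-0.0599j) local (-0.0014+0.001j) ang -0.6223038058896355
hub (0.5328-0.0598j) local (-0.002+0.0012j) ang -0.5642883029304069
mark (0.4886-0.1371j) local (-0.0574-0.0686j) ang 0.8741610699659279
line_in (0.5197-0.085j) local (-0.0188-0.0217j) ang 0.8586591815191114
tip (0.439-0.0763j) local (-0.0972-0.001j) ang 0.010180270605840666
grip (0.5257+0.1477j) local (0.0222+0.2074j) ang -1.6775357992889623
pivot (0.4414+0.0453j) local (-0.0765+0.1189j) ang -0.9992226845968524
brake 0.7434635041850345 0.13207102752338454
[[0.0006, -0.9534, -0.3017, 0.0827], [1.0, 0.0008, -0.0005, -0.0008], [0.0007, -0.3017, 0.9534, -0.188], [0.0, 0.0, 0.0, 1.0]] 293.62286495668434
```

```bash
cat >>h.py <<'E'
def delta(s,xyz,ya):
    "tool-axis increment to reach TCP xyz, tool pointing down, finger line (tool y) at world angle ya"
    M=R.from_quat(s["eef_rot"]).as_matrix(); y=np.array([np.cos(ya),np.sin(ya),0]);z=np.array([0,0,-1.])
    r=R.from_matrix(M.T@np.column_stack([np.cross(y,z),y,z])).as_rotvec()
    return np.round(np.r_[r,M.T@(np.array(xyz)-s["ee_pos"])],4)
E
python3 - <<'E'
from bench import *
from h import *
s=read_state();print(delta(s,(.40,.29,.19),.9),delta(s,(.6032,-.0145,.17),.58))
E
```

```text
[-8.000e-04  2.000e-04  3.370e-01 -2.829e-01 -2.197e-01  7.300e-03] [-8.000e-04  3.000e-04  6.570e-01 -5.746e-01 -4.408e-01  2.750e-02]
```

>>> play_rows --increments "0 0 0.05 -0.036 -0.028 0 0.6;0 0 0.09 -0.072 -0.055 0.002 0.6;0 0 0.13 -0.108 -0.083 0.003 0.6;0 0 0.17 -0.144 -0.11 0.004 0.6;0 0 0.21 -0.18 -0.138 0.005 0.6;0 0 0.25 -0.216 -0.166 0.006 0.6;0 0 0.3 -0.252 -0.193 0.007 0.6;0 0 0.337 -0.288 -0.221 0.01 0.6"

```text
time: 1.0
ee_pos: [0.4053, 0.2858, 0.1878]
eef_rot: [0.33, 0.944, 0.0, 0.0]
ft_force: [1.4, 0.3, 0.8]
width: 0.052
grip_force: 0.0
```

```bash
python3 - <<'E'
from bench import *
from h import *
s=read_state();print(s["ee_pos"],s["joint_positions"],delta(s,(.6032,-.0145,.17),.58))
E
```

```text
[0.40525798 0.28579679 0.18778955] [-0.89159884  0.0467587   0.19195535  1.81858674 -0.00962038  1.27630198
  0.20103448] [ 8.000e-04 -3.000e-04  3.181e-01 -3.419e-01 -1.116e-01  1.770e-02]
```

>>> play_rows --increments "0 0 0.04 -0.043 -0.014 0.002 0.6;0 0 0.08 -0.086 -0.028 0.004 0.6;0 0 0.12 -0.128 -0.042 0.006 0.6;0 0 0.16 -0.171 -0.056 0.008 0.6;0 0 0.2 -0.214 -0.07 0.01 0.6;0 0 0.24 -0.257 -0.084 0.013 0.6;0 0 0.28 -0.3 -0.098 0.015 0.6;0 0 0.318 -0.342 -0.1115 0.018 0.6"

```text
time: 1.8
ee_pos: [0.6039, -0.0142, 0.1695]
eef_rot: [0.475, 0.88, 0.0, 0.0]
ft_force: [0.4, 1.2, 0.6]
width: 0.0521
grip_force: 0.0
```

```bash
python3 - <<'E'
from bench import *
from h import *
s=read_state();c=camera("wrist");print(s["ee_pos"],s["joint_positions"])
cv2.imwrite("pics/w1.png",c["color"][:,:,::-1])
T=wristT(c,s)
for p in((.5338,-.06,.066),(.5338,-.06,.056)):
    q=T[:3,:3]@p+T[:3,3];print(q[:2]/q[2]*c["fx"]+[c["cx"],c["cy"]])
E
```

```text
[ 0.60387118 -0.01418836  0.16953512] [-0.46066292  0.32066217  0.508413    1.58417267 -0.16109199  1.27831894
  0.65321768]
[198.98921194 197.32872855]
[201.45691141 194.77559536]
```

View pics/w1.png

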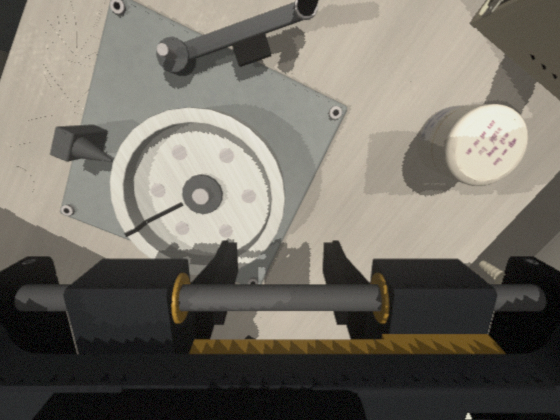

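```bash
python3 - <<'E'
from bench import *
from h import *
s=read_state();c=camera("wrist");T=wristT(c,s)
g=lambda u,v,z:complex(*ray(c,T,(u,v),z)[:2])
hub=g(201.5,195.5,.056);tip=g(115,160.5,.059);m=g(126,235,.066);li=g(181,205,.042)
print(hub,abs(tip-hub),abs(m-hub),abs(li-hub),"tip",np.angle(hub-tip),"mark",np.angle(hub-m)-np.angle(hub-tip),np.angle(hub-li)-np.angle(hub-tip))
piv=g(163,47,.066);gr=g(310,3,.101);print(piv,gr,abs(gr-piv),np.angle(gr-piv)-np.angle(hub-tip))
C=.5335-.06j
for z in (.10,.047):print(delta(s,(C.real+.083*np.cos(.58),C.imag+.083*np.sin(.58),z),.58))
E
```

```text
(0.5357355955841601-0.06814097392854604j) 0.09193071565260073 0.09165895945144784 0.03163077303790846 tip 0.15065932989665506 mark 0.8880239943626519 0.9156252999035545
(0.44345103153442245+0.03791959263440964j) (0.5370753895201624+0.12523474166874676j) 0.12802130939468825 0.5998837933603235
[-0.0016  0.0041 -0.0084  0.0081  0.0019  0.0687]
[-0.0016  0.0041 -0.0084  0.0083  0.0019  0.1217]
```

```bash
python3 - <<'E'
from bench import *
from h import *
for i in range(4):
    s=read_state();c=camera("wrist");print(s["ee_pos"],s["eef_rot"],np.abs(s["joint_vel"]).max())
T=wristT(c,s)
im=c["color"];cv2.imwrite("pics/w2.png",cv2.resize(im[60:300,80:350,::-1],None,fx=2.5,fy=2.5,interpolation=cv2.INTER_CUBIC))
E
```

```text
[ 0.60425667 -0.01947145  0.16878053] [ 4.78441583e-01  8.78117420e-01 -1.67520392e-03  8.01208511e-04] 0.06701619365595585
[ 0.60344046 -0.01617403  0.16881853] [ 4.76834542e-01  8.78992426e-01 -1.06206270e-03  7.65848755e-05] 0.0536828069794533
[ 0.60300212 -0.01367272  0.16894488] [ 4.75401794e-01  8.79768624e-01 -4.58424073e-04 -3.02595697e-04] 0.03158072706805246
[ 0.60280583 -0.01216283  0.16916329] [ 4.74390523e-01  8.80314414e-01 -6.24452457e-05 -4.01756335e-04] 0.02138689171361486
```

View pics/w2.png

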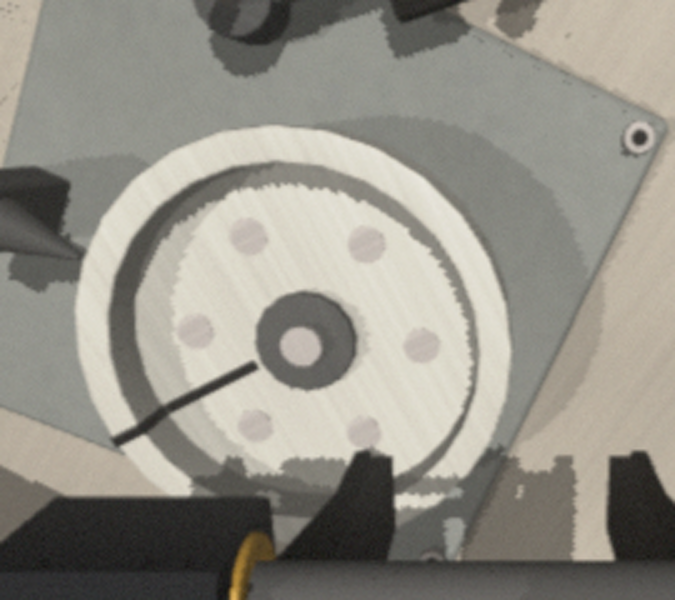

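```bash
python3 - <<'E'
from bench import *
from h import *
c=camera("wrist")
s=dict(read_state())
s0=dict(s);s0["ee_pos"]=np.array([.60281,-.01216,.16916]);s0["eef_rot"]=[.47439,.880314,-6e-5,-4e-4]
T=wristT(c,s0)
g=lambda u,v,z:complex(*ray(c,T,(u/2.5+80-.3,v/2.5+60-.3),z)[:2])
hub=g(306,341,.056);tip=g(84,257,.059);m=g(115,442,.066);li=g(256,366,.042)
print(hub,abs(tip-hub),abs(m-hub),"tip",np.angle(hub-tip),"mark",np.angle(hub-m)-np.angle(hub-tip),np.angle(hub-li)-np.angle(hub-tip))
l,r=g(76,320,.066),g(511,350,.066);print("rim",(l+r)/2,abs(l-r))
C=.5335-.06j
print(s["ee_pos"])
for z in (.10,.047):print(delta(s,(C.real+.083*np.cos(.58),C.imag+.083*np.sin(.58),z),.58))
E
```

```text
(0.5339832439804247-0.05886158560477096j) 0.09395918750507999 0.0931372438798951 tip 0.1867650360433358 mark 0.8673083910331226 0.913811749898387
rim (0.5297195508914425-0.05534778401727374j) 0.17793489210580024
[ 0.60274331 -0.01107569  0.16952353]
[ 0.0003 -0.0008  0.0041 -0.003  -0.0018  0.0695]
[ 0.0003 -0.0008  0.0041 -0.0031 -0.0018  0.1225]
```

>>> play_rows --increments "0 0 0 0 0 0.03 0.6;0 0 0 0 0 0.05 0.6;0 0 0 0 0 0.06 0.6;0 0 0 0 0 0.06 0.6;0 0 0 0 0 0.06 0.6;0 0 0 0 0 0.06 0.6"

```text
time: 2.75
ee_pos: [0.6038, -0.0124, 0.1108]
eef_rot: [0.474, 0.88, 0.001, 0.001]
ft_force: [-1.1, -0.5, -0.7]
width: 0.0517
grip_force: 0.0
```

```bash
python3 - <<'E'
from bench import *
from h import *
C=.5338-.0597j
s=read_state();print(s["ee_pos"],np.abs(s["joint_vel"]).max())
for z in (.10,.047):print(delta(s,(C.real+.083*np.cos(.58),C.imag+.083*np.sin(.58),z),.58))
E
```

```text
[ 0.60379958 -0.01236126  0.11083744] 0.003857349021892934
[ 0.0018  0.0007  0.0023 -0.0012 -0.0015  0.0108]
[ 0.0018  0.0007  0.0023 -0.0012 -0.0016  0.0638]
```

>>> play_rows --increments "0 0 0 -0.001 -0.0015 0.02 0.6;0 0 0 -0.001 -0.0015 0.04 0.6;0 0 0 -0.001 -0.0015 0.055 0.6;0 0 0 -0.001 -0.0015 0.063 0.6;0 0 0 -0.001 -0.0015 0.063 0.6;0 0 0 -0.001 -0.0015 0.063 0.5;0 0 0 -0.001 -0.0015 0.063 0.4;0 0 0 -0.001 -0.0015 0.063 0.3" --grip_force 12

```text
time: 3.55
ee_pos: [0.6028, -0.0142, 0.0473]
eef_rot: [0.474, 0.88, 0.0, 0.0]
ft_force: [0.0, -0.4, -0.5]
width: 0.0357
grip_force: 0.0
```

>>> play_rows --increments "0 0 0 0 0 0 0.2;0 0 0 0 0 0 0.1;0 0 0 0 0 0 0;0 0 0 0 0 0 0;0 0 0 0 0 0 0;0 0 0 0 0 0 0" --grip_force 12

```text
time: 4.15
ee_pos: [0.6023, -0.0143, 0.0465]
eef_rot: [0.475, 0.88, -0.0, -0.0]
ft_force: [-0.2, -0.3, 0.3]
width: 0.0008
grip_force: 0.0
```

```bash
python3 - <<'E'
from bench import *
from h import *
C=.5338-.0597j
s=read_state();p=complex(*s["ee_pos"][:2]);print(s["ee_pos"],s["width"],abs(p-C),np.angle(p-C),s["ft_force"],s["torque"])
ph=np.angle(p-C);r=abs(p-C)
for k in range(1,13):
    a=ph-.88*k/12;q=C+.083*np.exp(1j*a);print(k,delta(s,(q.real,q.imag,s["ee_pos"][2]),.58-.88*k/12))
E
```

```text
[ 0.60233936 -0.01425173  0.04649683] 0.0007971642624847629 0.08223861160541016 0.5855274358154758 [-0.20629258 -0.25066727  0.2803117 ] [-0.05336574  0.02296903 -0.04457282]
1 [-0.     -0.      0.0753 -0.0061  0.0006 -0.    ]
2 [-0.000e+00 -0.000e+00  1.486e-01 -1.210e-02 -1.000e-04 -0.000e+00]
3 [-0.     -0.      0.222  -0.0181 -0.0012 -0.    ]
4 [-0.     -0.      0.2953 -0.024  -0.0027 -0.    ]
5 [-0.     -0.      0.3686 -0.0298 -0.0046 -0.    ]
6 [-0.     -0.      0.442  -0.0354 -0.007  -0.    ]
7 [-0.     -0.      0.5153 -0.0408 -0.0098 -0.    ]
8 [-0.     -0.      0.5886 -0.046  -0.013  -0.    ]
9 [-0.     -0.      0.662  -0.0509 -0.0165 -0.    ]
10 [-0.     -0.      0.7353 -0.0556 -0.0204 -0.    ]
11 [-0.     -0.      0.8086 -0.06   -0.0246 -0.    ]
12 [-0.     -0.      0.882  -0.0641 -0.0291 -0.    ]
```

```bash
python3 - <<'E'
from bench import *
from h import *
s=read_state();c=camera("wrist");print(s["width"],s["ee_pos"])
cv2.imwrite("pics/w3.png",c["color"][:,:,::-1])
T=wristT(c,s)
for p in((.5338,-.0597,.056),(s["ee_pos"])):
    q=T[:3,:3]@p+T[:3,3];print(q[:2]/q[2]*c["fx"]+[c["cx"],c["cy"]])
E
```

```text
0.0007971642624847629 [ 0.60233936 -0.01425173  0.04649683]
[156.63970432 244.12019999]
[280.36761487 238.02216659]
```

View pics/w3.png

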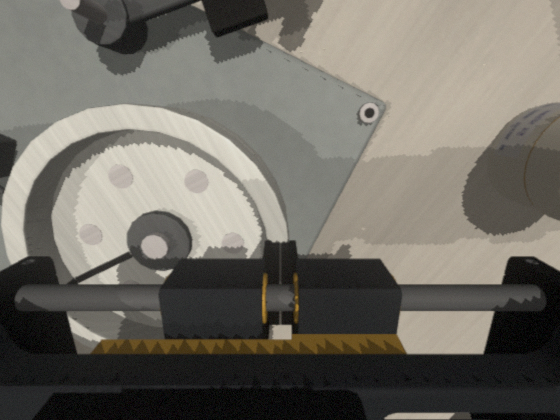

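```bash
python3 - <<'E'
from bench import *
from h import *
s=read_state();c=camera("wrist");T=wristT(c,s)
im=np.ascontiguousarray(c["color"][:,:,::-1])
P=lambda p:(lambda q:(q[:2]/q[2]*c["fx"]+[c["cx"],c["cy"]]))(T[:3,:3]@np.array(p)+T[:3,3])
for r,z,col in((.09,.066,(0,0,255)),(.076,.066,(0,255,0)),(.09,.028,(255,0,0))):
    pts=np.array([P((.5338+r*np.cos(a),-.0597+r*np.sin(a),z)) for a in np.linspace(0,2*np.pi,73)])
    cv2.polylines(im,[pts.astype(int)],False,col,1)
cv2.circle(im,tuple(P(s["ee_pos"]).astype(int)),3,(0,255,255),1)
cv2.imwrite("pics/w4.png",cv2.resize(im[90:370,:400],None,fx=2,fy=2))
print(s["width"],s["joint_positions"])
E
```

```text
0.00044291001466841197 [-0.43054399  0.4368757   0.47388621  1.71363706 -0.22521196  1.04534874
  0.70085205]
```

View pics/w4.png

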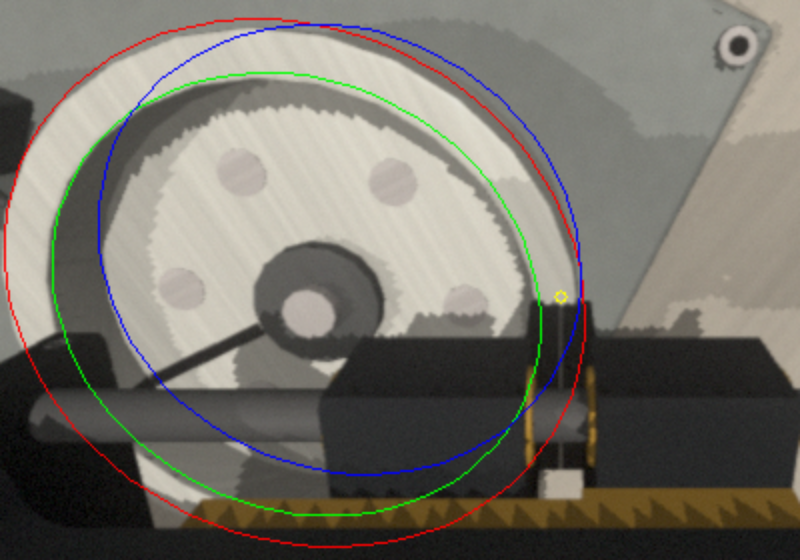

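```bash
python3 - <<'E'
from bench import *
from h import *
s=read_state();ims=[]
for n in("scene","top"):
    c=camera(n);T=np.array(c["camera_from_world"])
    P=lambda p:(lambda q:(q[:2]/q[2]*c["fx"]+[c["cx"],c["cy"]]))(T[:3,:3]@np.array(p)+T[:3,3])
    o=P((.55,-.05,.06)).astype(int);im=c["color"][o[1]-75:o[1]+75,o[0]-50:o[0]+50,::-1]
    im=cv2.resize(im,None,fx=4,fy=4,interpolation=cv2.INTER_CUBIC)
    f=lambda p:tuple(((P(p)-o+[50,75])*4+1.5).astype(int))
    cv2.circle(im,f(s["ee_pos"]),3,(0,255,255),1)
    for r,z,col in((.09,.066,(0,0,255)),(.09,.028,(255,0,0))):
        cv2.polylines(im,[np.array([f((.5338+r*np.cos(a),-.0597+r*np.sin(a),z)) for a in np.linspace(0,6.29,60)])],False,col,1)
    ims.append(im)
cv2.imwrite("pics/s2.png",np.hstack(ims))
E
```

```text
(no output)
```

View pics/s2.png

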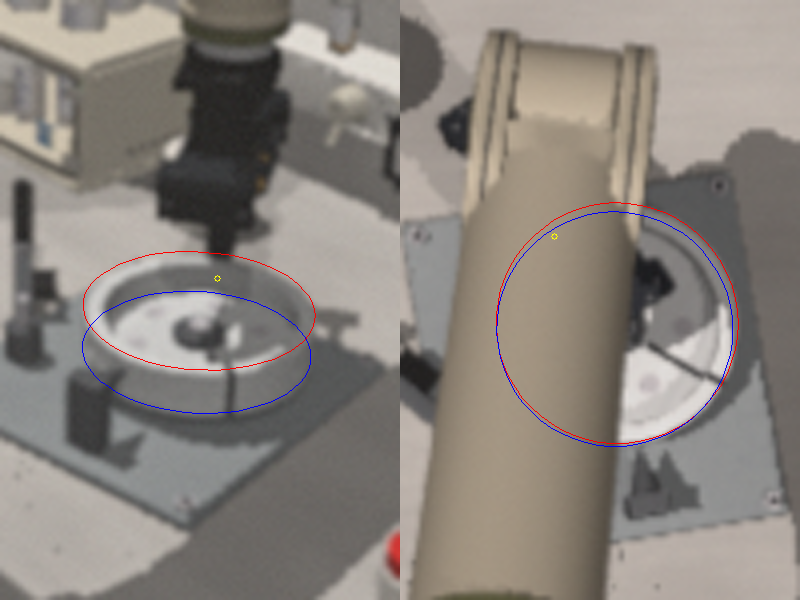

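The picture shows the closed fingertips ending at the rim's top (about (218,250)), well above the predicted TCP (217,278). So the fingers end about 20 mm short of the reported TCP. I'll reopen and descend with force watching.

>>> play_rows --increments "0 0 0 0 0.001 -0.01 0.2;0 0 0 0 0.001 -0.01 0.4;0 0 0 0 0.001 -0.01 0.6;0 0 0 0 0.001 -0.01 0.6;0 0 0 0 0.001 -0.01 0.6;0 0 0 0 0.001 0 0.6;0 0 0 0 0.001 0.006 0.6;0 0 0 0 0.001 0.01 0.6"

```text
time: 5.15
ee_pos: [0.6025, -0.0137, 0.0352]
eef_rot: [0.474, 0.88, -0.0, -0.001]
ft_force: [-0.5, -0.0, 0.1]
width: 0.0504
grip_force: 0.0
```

>>> play_rows --increments "0 0 0 0 0 0.003 0.6;0 0 0 0 0 0.005 0.6;0 0 0 0 0 0.005 0.6;0 0 0 0 0 0.005 0.6"

```text
time: 5.55
ee_pos: [0.6033, -0.0137, 0.0317]
eef_rot: [0.475, 0.88, 0.0, 0.0]
ft_force: [-0.2, 0.7, -0.4]
width: 0.0526
grip_force: 0.0
```

>>> play_rows --increments "0 0 0 0 0 0.003 0.5;0 0 0 0 0 0.003 0.35;0 0 0 0 0 0.003 0.2;0 0 0 0 0 0.003 0.1;0 0 0 0 0 0.003 0;0 0 0 0 0 0.003 0;0 0 0 0 0 0.003 0;0 0 0 0 0 0.003 0" --grip_force 12

```text
time: 6.35
ee_pos: [0.6014, -0.0149, 0.0283]
eef_rot: [0.475, 0.88, -0.001, -0.001]
ft_force: [-7.9, -2.9, 5.7]
width: 0.013
grip_force: 12.0
```

```bash
python3 - <<'E'
from bench import *
from h import *
C=.5338-.0597j
s=read_state();p=complex(*s["ee_pos"][:2]);print(s["ee_pos"],s["width"],abs(p-C),np.angle(p-C),s["ft_force"],s["torque"],s["grip_force"])
ph=np.angle(p-C)
for k in range(1,17):
    a=ph-.88*k/16;q=C+abs(p-C)*np.exp(1j*a);print(k,delta(s,(q.real,q.imag,s["ee_pos"][2]),.58-.88*k/16)[2:5])
E
```

```text
[ 0.60142271 -0.01491833  0.02831446] 0.013003376721760851 0.08110628040124616 0.5849236215766082 [-7.86604425 -2.93603374  5.65783339] [-0.77147986  1.76403344 -0.18765604] 11.993302696791943
1 [ 0.0557 -0.0045 -0.0001]
2 [ 0.1107 -0.0089 -0.0005]
3 [ 0.1657 -0.0133 -0.001 ]
4 [ 0.2207 -0.0177 -0.0019]
5 [ 0.2757 -0.022  -0.003 ]
6 [ 0.3307 -0.0263 -0.0043]
7 [ 0.3857 -0.0305 -0.0058]
8 [ 0.4407 -0.0346 -0.0076]
9 [ 0.4957 -0.0386 -0.0096]
10 [ 0.5507 -0.0424 -0.0118]
11 [ 0.6057 -0.0462 -0.0142]
12 [ 0.6607 -0.0498 -0.0168]
13 [ 0.7157 -0.0533 -0.0196]
14 [ 0.7707 -0.0566 -0.0226]
15 [ 0.8257 -0.0597 -0.0258]
16 [ 0.8807 -0.0626 -0.0292]
```

>>> play_rows --increments "0 0 0.055 -0.0045 -0.001 -0.002 0;0 0 0.11 -0.009 -0.0015 -0.002 0;0 0 0.165 -0.0135 -0.002 -0.002 0;0 0 0.22 -0.018 -0.003 -0.002 0;0 0 0.275 -0.0225 -0.004 -0.002 0;0 0 0.33 -0.027 -0.0055 -0.002 0;0 0 0.385 -0.031 -0.007 -0.002 0;0 0 0.44 -0.0353 -0.0087 -0.002 0"

```text
time: 7.15
ee_pos: [0.6141, -0.0462, 0.029]
eef_rot: [0.656, 0.755, -0.0, -0.002]
ft_force: [0.1, 4.9, -9.4]
width: 0.0124
grip_force: 12.0
```

```bash
python3 - <<'E'
from bench import *
from h import *
C=.5322-.0607j
s=read_state();p=complex(*s["ee_pos"][:2]);M=R.from_quat(s["eef_rot"]).as_matrix()
print(s["width"],abs(p-C),np.angle(p-C),np.arctan2(M[1,1],M[0,1]),M.T@s["ft_force"],s["torque"])
E
```

```text
0.012364199669423755 0.08318173369147319 0.1754525499448421 0.14081584401835293 [4.78496944 0.83487315 9.40086922] [ 0.8843978   0.00356298 -0.11110991]
```

>>> play_rows --increments "0 0 0.055 -0.0045 0 0.002 0;0 0 0.11 -0.009 -0.0005 0.002 0;0 0 0.165 -0.0135 -0.001 0.002 0;0 0 0.22 -0.018 -0.002 0.002 0;0 0 0.275 -0.0225 -0.003 0.002 0;0 0 0.33 -0.027 -0.0045 0.002 0;0 0 0.385 -0.031 -0.006 0.002 0;0 0 0.44 -0.0353 -0.0077 0.002 0"

```text
time: 7.95
ee_pos: [0.6127, -0.0825, 0.0286]
eef_rot: [0.805, 0.594, 0.0, -0.001]
ft_force: [-1.0, 4.8, 2.9]
width: 0.0129
grip_force: 12.0
```

>>> play_rows --increments "0 0 0 0 0 0 0;0 0 0 0 0 0 0;0 0 0 0 0 0 0;0 0 0 0 0 0 0"

```text
time: 8.35
ee_pos: [0.6124, -0.0835, 0.0286]
eef_rot: [0.804, 0.595, -0.0, -0.0]
ft_force: [-4.7, 3.2, 6.3]
width: 0.0125
grip_force: 12.2
```

```bash
python3 - <<'E'
from bench import *
from h import *
C=.5322-.0607j
s=read_state();p=complex(*s["ee_pos"][:2]);M=R.from_quat(s["eef_rot"]).as_matrix()
print(s["width"],abs(p-C),np.angle(p-C),np.arctan2(M[1,1],M[0,1]),M.T@s["ft_force"],s["torque"])
c=camera("wrist");T=wristT(c,s)
q=T[:3,:3]@[.534-.09,-.06-.014,.06]+T[:3,3];print(q[:2]/q[2]*c["fx"]+[c["cx"],c["cy"]])
c=camera("top");T=np.array(c["camera_from_world"])
im=c["color"][:,:,::-1];cv2.imwrite("pics/t3.png",im)
# line angle: dark pixels inside rim at floor radius
g=cv2.cvtColor(im,cv2.COLOR_BGR2GRAY).astype(np.float32)
def samp(r,a,z):
    P=np.array([.5335+r*np.cos(a),-.0600+r*np.sin(a),z]);q=T[:3,:3]@P+T[:3,3];u=q[:2]/q[2]*c["fx"]+[c["cx"],c["cy"]]
    return cv2.getRectSubPix(g,(1,1),tuple(map(float,u)))[0,0]
for a in np.arange(-.6,.61,.05):
    b=np.pi+.155+a;print(round(a,2),[int(samp(r,b,z)) for r,z in((.035,.042),(.05,.042),(.06,.042),(.08,.066),(.085,.066),(.098,.059),(.105,.059))])
E
```

```text
0.012509269063546335 0.0834084475932303 -0.277145814079502 -0.2968592734714637 [ 1.66875035 -5.43366814 -6.28390402] [ 0.63843354  1.09767861 -0.20477036]
[ 20.63759144 316.26708394]
-0.6 [146, 146, 147, 146, 147, 147, 148]
-0.55 [145, 146, 146, 146, 147, 147, 146]
-0.5 [144, 145, 145, 146, 146, 145, 145]
-0.45 [144, 144, 144, 144, 144, 143, 144]
-0.4 [144, 143, 143, 142, 143, 141, 141]
-0.35 [143, 143, 141, 140, 141, 140, 139]
-0.3 [143, 142, 140, 139, 138, 136, 136]
-0.25 [141, 140, 140, 137, 136, 134, 132]
-0.2 [141, 140, 138, 133, 133, 130, 128]
-0.15 [141, 139, 135, 131, 129, 125, 122]
-0.1 [140, 136, 134, 128, 125, 120, 115]
-0.05 [139, 135, 132, 124, 121, 114, 110]
0.0 [138, 133, 130, 119, 116, 108, 101]
0.05 [137, 131, 128, 114, 111, 100, 92]
0.1 [136, 130, 125, 110, 104, 91, 84]
0.15 [135, 128, 122, 104, 98, 84, 81]
0.2 [134, 126, 118, 98, 91, 98, 107]
0.25 [133, 124, 116, 92, 87, 132, 144]
0.3 [132, 122, 113, 88, 111, 140, 145]
0.35 [130, 120, 109, 106, 164, 132, 145]
0.4 [129, 118, 106, 153, 207, 124, 144]
0.45 [128, 115, 102, 195, 213, 116, 144]
0.5 [128, 113, 99, 214, 216, 110, 145]
0.55 [127, 111, 97, 217, 217, 106, 145]
0.6 [126, 110, 94, 217, 218, 99, 143]
```

>>> play_rows --increments "0 0 0 0 -0.0005 0 0.2;0 0 0 0 -0.0005 0 0.4;0 0 0 0 -0.0005 0 0.6;0 0 0 0 -0.0005 0 0.6;0 0 0 0 -0.0005 -0.02 0.6;0 0 0 0 -0.0005 -0.06 0.6;0 0 0 0 -0.0005 -0.1 0.6;0 0 0 0 -0.0005 -0.14 0.6"

```text
time: 9.25
ee_pos: [0.612, -0.0841, 0.17]
eef_rot: [0.804, 0.594, -0.0, 0.0]
ft_force: [0.7, -0.4, -0.4]
width: 0.0516
grip_force: 0.0
```

```bash
python3 - <<'E'
from bench import *
from h import *
s=read_state();print(s["ee_pos"],s["joint_positions"],delta(s,(.48,-.14,.20),-.16))
E
```

```text
[ 0.61202458 -0.08410504  0.17003544] [-0.49867166  0.39261104  0.73051959  1.55341623 -0.26798936  1.29848325
 -0.03180638] [ 1.000e-04  3.000e-04 -1.382e-01 -9.220e-02 -1.098e-01 -3.000e-02]
```

>>> play_rows --increments "0 0 -0.03 -0.023 -0.027 -0.01 0.6;0 0 -0.07 -0.046 -0.055 -0.02 0.6;0 0 -0.1 -0.069 -0.082 -0.03 0.6;0 0 -0.138 -0.092 -0.11 -0.03 0.6;0 0 -0.138 -0.092 -0.11 -0.03 0.6;0 0 -0.138 -0.092 -0.11 -0.03 0.6;0 0 -0.138 -0.092 -0.11 -0.03 0.6"

```text
time: 9.95
ee_pos: [0.4807, -0.1389, 0.1986]
eef_rot: [0.761, 0.649, 0.0, 0.0]
ft_force: [-0.3, -0.4, 1.1]
width: 0.0521
grip_force: 0.0
```

```bash
python3 - <<'E'
from bench import *
from h import *
s=read_state();c=camera("wrist");T=wristT(c,s);s2=read_state()
print(s["ee_pos"],s2["ee_pos"]);np.savez("w5.npz",T=T,**{k:c[k] for k in("fx","cx","cy","fy","color")})
P=lambda p:(lambda q:(q[:2]/q[2]*c["fx"]+[c["cx"],c["cy"]]))(T[:3,:3]@np.array(p)+T[:3,3])
print(P((.534,-.06,.056)),P((.441,-.0745,.06)))
o=np.clip(P((.48,-.068,.06))-[135,100],0,[290,220]).astype(int);print(o)
cv2.imwrite("pics/w5.png",cv2.resize(c["color"][o[1]:o[1]+200,o[0]:o[0]+266,::-1],None,fx=3,fy=3,interpolation=cv2.INTER_CUBIC))
E
```

```text
[ 0.48069022 -0.13892875  0.19856451] [ 0.48069206 -0.13899141  0.19840716]
[316.92057031 109.83368339] [233.90432895 137.92139949]
[133  25]
```

View pics/w5.png

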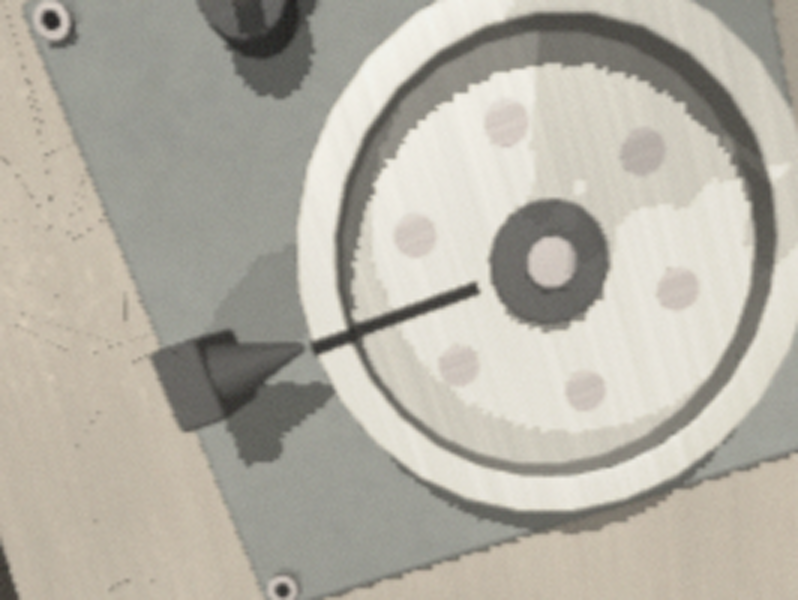

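```bash
python3 - <<'E'
from h import *
d=np.load("w5.npz");c={k:float(d[k]) for k in("fx","fy","cx","cy")};T=d["T"]
g=lambda u,v,z:complex(*ray(c,T,(u/3+133-.33,v/3+25-.33),z)[:2])
hub=g(549,262,.056);tip=g(302,349,.059);m=g(314,348,.066);li=g(478,288,.042);lo=g(358,332,.042);axl=g(551,261,.056)
print(hub,axl,tip,m,abs(tip-hub),abs(m-hub))
co=[g(52,21,.012),g(282,589,.012)];print("plate edge dir",np.angle(co[0]-co[1])-np.pi/2)
print("tip ang",np.angle(hub-tip),"mark",np.angle(hub-m),"line",np.angle(li-lo),np.angle(hub-li))
L=np.load("w5.npz")["color"]
g_=cv2.cvtColor(L,cv2.COLOR_RGB2GRAY)
E
```

```text
(0.5324105343614637-0.061981822330738484j) (0.5331571961649925-0.061757154217712905j) (0.4395524532877852-0.07767568727555352j) (0.44500761379957976-0.0775824702561416j) 0.094174946868007 0.0887842933093426
plate edge dir 0.15581403699577145
tip ang 0.1674269767301916 mark 0.17663105855548233 line 0.1810371004022526 0.19854366072204596
```

```bash
python3 - <<'E'
from h import *
d=np.load("w5.npz");c={k:float(d[k]) for k in("fx","fy","cx","cy")};T=d["T"]
G=cv2.cvtColor(d["color"],cv2.COLOR_RGB2GRAY).astype(float)
def cen(x0,x1,f,h=6,th=None):
    out=[]
    for x in range(x0,x1):
        y=f(x);r=np.arange(int(y-h),int(y+h)+1);v=G[r,x];w=np.clip(np.median(v)*.8-v,0,None)
        out.append((x,(w*r).sum()/w.sum()))
    return np.array(out)
f=lambda x:25+(288+(332-288)*((x-133)*3-478)/(358-478))/3
for x0,x1,z in((257,290,.042),(240,246,.066)):
    p=cen(x0,x1,f,5);w=np.array([ray(c,T,q,z)[:2] for q in p]);k=np.polyfit(w[:,0],w[:,1],1)
    print(z,"dir",np.arctan(k[0]),"resid",np.abs(np.polyval(k,w[:,0])-w[:,1]).max(),w.mean(0))
# plate left edge: gradient in colour (blue-red)
B=d["color"][:,:,0].astype(float)-d["color"][:,:,2]
e=[]
for y in list(range(50,125))+list(range(180,215)):
    x=133+(30+(265-30)*((y-25)*3)/600)/3;r=np.arange(int(x)-8,int(x)+9);g=np.clip(B[y,r[:-1]]-B[y,r[1:]],0,None);g[g<g.max()*.3]=0
    e.append((( g*(r[:-1]+.5)).sum()/g.sum(),y))
w=np.array([ray(c,T,q,.012)[:2] for q in e]);k=np.polyfit(w[:,1],w[:,0],1)
r=np.polyval(k,w[:,1])-w[:,0];ok=np.abs(r)<.002;k=np.polyfit(w[ok,1],w[ok,0],1)
print("stand",-np.arctan(k[0]),ok.mean())
E
```

```text
0.042 dir 0.1735186136194365 resid 0.00016967897287684108 [ 0.48422526 -0.07085603]
0.066 dir 0.17196281948994835 resid 7.129482869040749e-05 [ 0.45080615 -0.07669981]
stand 0.15603885718263016 0.9727272727272728
```

```bash
python3 - <<'E'
from bench import *
from h import *
s=read_state();print(s["ee_pos"],delta(s,(.6155,-.0612,.11),0))
E
```

```text
[ 0.48069206 -0.13899141  0.19840716] [-1.000e-04  5.000e-04 -1.593e-01  9.820e-02  1.208e-01  8.830e-02]
```

>>> play_rows --increments "0 0 -0.04 0.025 0.03 0.02 0.6;0 0 -0.08 0.049 0.06 0.04 0.6;0 0 -0.12 0.074 0.091 0.06 0.6;0 0 -0.159 0.098 0.121 0.088 0.6;0 0 -0.159 0.098 0.121 0.088 0.6;0 0 -0.159 0.098 0.121 0.088 0.6;0 0 -0.159 0.098 0.121 0.088 0.6;0 0 -0.159 0.098 0.121 0.088 0.6"

```text
time: 10.8
ee_pos: [0.6152, -0.0629, 0.1117]
eef_rot: [0.708, 0.706, 0.001, 0.001]
ft_force: [-0.3, 0.5, 0.2]
width: 0.0518
grip_force: 0.0
```

```bash
python3 - <<'E'
from bench import *
from h import *
s=read_state();print(s["ee_pos"],delta(s,(.6155,-.0612,.029),0))
E
```

```text
[ 0.61523508 -0.06291193  0.1117446 ] [ 0.0018 -0.0003 -0.0025  0.0017  0.0001  0.0827]
```

>>> play_rows --increments "0 0 0 0.001 0 0.03 0.6;0 0 0 0.001 0 0.06 0.6;0 0 0 0.001 0 0.076 0.6;0 0 0 0.001 0 0.082 0.6;0 0 0 0.001 0 0.082 0.6;0 0 0 0.001 0 0.082 0.6;0 0 0 0.001 0 0.082 0.4;0 0 0 0.001 0 0.082 0.2"

```text
time: 11.6
ee_pos: [0.6157, -0.061, 0.0295]
eef_rot: [0.707, 0.707, 0.001, 0.0]
ft_force: [0.0, -0.0, 0.9]
width: 0.0431
grip_force: 0.0
```

>>> play_rows --increments "0 0 0 0 0 0 0.1;0 0 0 0 0 0 0;0 0 0 0 0 0 0;0 0 0 0 0 0 0;0 0 0 0 0 0 0;0 0 0 0 0 0 0" --grip_force 12

```text
time: 12.2
ee_pos: [0.6165, -0.061, 0.0288]
eef_rot: [0.707, 0.707, 0.001, 0.001]
ft_force: [6.3, -1.0, -3.2]
width: 0.0147
grip_force: 11.9
```

```bash
python3 - <<'E'
from bench import *
from h import *
C=.5325-.0612j
s=read_state();p=complex(*s["ee_pos"][:2]);M=R.from_quat(s["eef_rot"]).as_matrix()
print(s["ee_pos"],s["width"],abs(p-C),np.angle(p-C),np.arctan2(M[1,1],M[0,1]),M.T@s["ft_force"])
E
```

```text
[ 0.61645498 -0.06096892  0.02875059] 0.014678230996471382 0.08395529621182363 0.002752425996328855 -0.0004073311292865366 [-0.97296354  6.30985242  3.18631812]
```

>>> play_rows --increments "0 0 0.015 -0.0013 0.0005 0 0;0 0 0.035 -0.003 0.0005 0 0;0 0 0.035 -0.003 0.0005 0 0;0 0 0.035 -0.003 0.0005 0 0;0 0 0.035 -0.003 0.0005 0 0"

```text
time: 12.7
ee_pos: [0.6164, -0.0645, 0.0287]
eef_rot: [0.72, 0.694, 0.0, 0.001]
ft_force: [5.6, -1.4, -2.3]
width: 0.0146
grip_force: 11.8
```

>>> play_rows --increments "0 0 0 0 0 0 0.2;0 0 0 0 0 0 0.4;0 0 0 0 0 0 0.6;0 0 0 0 0 0 0.6;0 0 0 0 0 -0.02 0.6;0 0 0 0 0 -0.06 0.6;0 0 0 0 0 -0.1 0.6;0 0 0 0 0 -0.14 0.6"

```text
time: 13.5
ee_pos: [0.6151, -0.064, 0.17]
eef_rot: [0.72, 0.694, -0.0, -0.0]
ft_force: [0.9, 1.0, 0.3]
width: 0.0515
grip_force: 0.0
```

```bash
python3 - <<'E'
from bench import *
from h import *
s=read_state();print(s["ee_pos"],s["joint_positions"],delta(s,(.48,-.14,.20),-.16))
E
```

```text
[ 0.6150511  -0.06403081  0.16996197] [-0.52583848  0.39358186  0.72437799  1.5507391  -0.26702171  1.29960952
  0.1962695 ] [-8.000e-04 -1.000e-04  1.236e-01 -8.080e-02 -1.322e-01 -3.000e-02]
```

>>> play_rows --increments "0 0 0.03 -0.02 -0.033 -0.01 0.6;0 0 0.06 -0.04 -0.066 -0.02 0.6;0 0 0.09 -0.06 -0.099 -0.03 0.6;0 0 0.123 -0.081 -0.132 -0.03 0.6;0 0 0.123 -0.081 -0.132 -0.03 0.6;0 0 0.123 -0.081 -0.132 -0.03 0.6;0 0 0.123 -0.081 -0.132 -0.03 0.6;0 0 0.123 -0.081 -0.132 -0.03 0.6"

```text
time: 14.3
ee_pos: [0.4813, -0.1396, 0.1983]
eef_rot: [0.761, 0.649, -0.0, 0.0]
ft_force: [0.7, 1.4, -0.3]
width: 0.0517
grip_force: 0.0
```

```bash
cat > meas.py <<'E'
from bench import *
from h import *
s=read_state();c=camera("wrist");T=wristT(c,s)
G=cv2.cvtColor(c["color"],cv2.COLOR_RGB2GRAY).astype(np.float32)
P=lambda p:(lambda q:(q[:2]/q[2]*c["fx"]+[c["cx"],c["cy"]]))(T[:3,:3]@np.array(p)+T[:3,3])
C=.5325-.0612j;off=np.arange(-.012,.0121,.0005)
def prof(r,z,a0=.156):
    u=np.exp(1j*(np.pi+a0));q=[C+u*(r+1j*t) for t in off]
    return np.array([cv2.getRectSubPix(G,(1,1),tuple(map(float,P((w.real,w.imag,z)))))[0,0] for w in q])
o=[]
for r in np.arange(.035,.062,.001):
    v=prof(r,.042);w=np.clip(.75*np.median(v)-v,0,None);t=(w*off).sum()/w.sum() if w.sum()>0 else np.nan;o.append((r,t))
o=np.array(o);k=np.polyfit(o[:,0],o[:,1],1);print(o[::6],"line rel stand",k[0],"resid",np.abs(np.polyval(k,o[:,0])-o[:,1]).max())
print(s["ee_pos"])
E
python3 meas.py
```

```text
[[ 3.50000000e-02  2.77939724e-04]
 [ 4.10000000e-02  1.30475387e-04]
 [ 4.70000000e-02 -8.57208338e-05]
 [ 5.30000000e-02 -1.47209514e-04]
 [ 5.90000000e-02 -2.65666753e-04]] line rel stand -0.025182370707714674 resid 8.406677293676704e-05
[ 0.48132031 -0.13956202  0.19827593]
```

```bash
python3 - <<'E'
from bench import *
from h import *
s=read_state()
o=.5328-.0608j;th=.156
p=o+np.exp(1j*th)*(-.075+.118j);print("piv",p)
for b in(.743,0):print(b,p+.135*np.exp(1j*(th+b)))
G=.5257+.1477j;print(np.angle(G-p)-th,abs(G-p))
q=p+.135*np.exp(1j*np.angle(G-p));print(q,delta(s,(q.real,q.imag,.18),-.67))
E
```

```text
piv (0.4403773227987482+0.04411448297996418j)
0.743 (0.5244003756717934+0.14977964557338214j)
0 (0.573737971452567+0.06508916749803698j)
0.7257743994353395 0.1342010379285389
(0.5262079661377553+0.14831669343642312j) [-4.000e-04  1.100e-03  5.122e-01  2.915e-01 -8.000e-04  1.800e-02]
```

>>> play_rows --increments "0 0 0.08 0.042 0 0 1;0 0 0.16 0.084 0 0 1;0 0 0.24 0.125 0 0 1;0 0 0.32 0.167 0 0 1;0 0 0.4 0.208 0 0 1;0 0 0.46 0.25 0 0 1;0 0 0.512 0.291 -0.001 0 1;0 0 0.512 0.291 -0.001 0 1"

```text
time: 15.15
ee_pos: [0.5253, 0.1544, 0.1973]
eef_rot: [0.899, 0.438, -0.001, -0.0]
ft_force: [-1.0, 0.2, -0.3]
width: 0.0869
grip_force: 0.0
```

>>> play_rows --increments "0 0 0 0 0 0 1;0 0 0 0 0 0 1;0 0 0 0 0 0 1;0 0 0 0 0 0 1"

```text
time: 15.55
ee_pos: [0.526, 0.1463, 0.1987]
eef_rot: [0.901, 0.434, 0.0, -0.0]
ft_force: [-0.3, -0.9, 0.2]
width: 0.0873
grip_force: 0.0
```

```bash
python3 - <<'E'
from bench import *
from h import *
s=read_state();c=camera("wrist");T=wristT(c,s);np.savez("w6.npz",T=T,im=c["color"])
print(s["ee_pos"],s["joint_positions"],delta(s,(.5262,.1483,.048),-.68))
P=lambda p:(lambda q:(q[:2]/q[2]*c["fx"]+[c["cx"],c["cy"]]))(T[:3,:3]@np.array(p)+T[:3,3])
print(P((.5262,.1483,.101)),P((.4404,.0441,.066)))
cv2.imwrite("pics/w6.png",c["color"][:,:,::-1])
E
```

```text
[0.52600953 0.14632088 0.1986931 ] [-0.89285068  0.16386383  0.60535128  1.6998366  -0.09655275  1.30750806
 -0.94108274] [-0.     -0.0004  0.0075  0.0016 -0.0011  0.1507]
[277.88392238 197.87569914] [276.44201619 293.20317384]
```

View pics/w6.png

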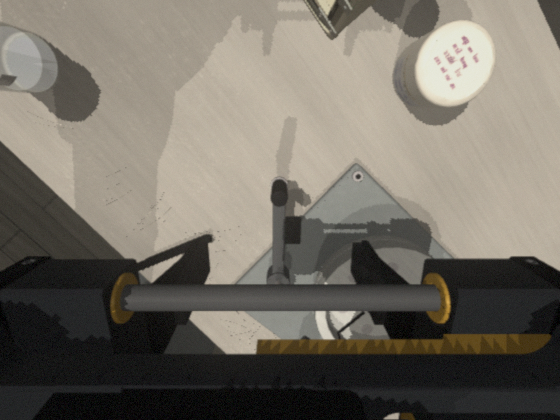

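The wrist view shows the brake grip's dark head at about (280,187–198), matching the predicted (278,198), centred between the open fingers. Descending.

>>> play_rows --increments "0 0 0.007 0.001 -0.001 0.03 1;0 0 0.007 0.001 -0.001 0.06 1;0 0 0.007 0.001 -0.001 0.09 1;0 0 0.007 0.001 -0.001 0.12 1;0 0 0.007 0.001 -0.001 0.14 1;0 0 0.007 0.001 -0.001 0.15 1;0 0 0.007 0.001 -0.001 0.15 0.7;0 0 0.007 0.001 -0.001 0.15 0.4"

```text
time: 16.4
ee_pos: [0.5264, 0.1487, 0.0495]
eef_rot: [0.902, 0.432, 0.001, 0.0]
ft_force: [-0.0, 0.8, -0.0]
width: 0.078
grip_force: 0.0
```

>>> play_rows --increments "0 0 0 0 0 0 0.3;0 0 0 0 0 0 0.2;0 0 0 0 0 0 0.1;0 0 0 0 0 0 0;0 0 0 0 0 0 0;0 0 0 0 0 0 0" --grip_force 8

```text
time: 17.0
ee_pos: [0.5257, 0.1487, 0.0486]
eef_rot: [0.902, 0.432, 0.0, -0.0]
ft_force: [0.4, -0.2, -0.4]
width: 0.0309
grip_force: 0.0
```

```bash
python3 - <<'E'
from bench import *
from h import *
s=read_state();p=.4404+.0441j;g=complex(*s["ee_pos"][:2]);M=R.from_quat(s["eef_rot"]).as_matrix()
b=np.angle(g-p)-.156;print(s["ee_pos"],s["width"],s["grip_force"],"beta",b,abs(g-p),np.arctan2(M[1,1],M[0,1]),M.T@s["ft_force"])
for k in range(1,17):
    bb=b*(1-k/16);q=p+abs(g-p)*np.exp(1j*(bb+.156));print(k,delta(s,(q.real,q.imag,s["ee_pos"][2]),bb+.156-np.pi/2)[2:5])
E
```

```text
[0.52569141 0.14874683 0.04857454] 0.030924186246528717 0.0 beta 0.7309513240998237 0.13500216135660623 -0.6779447945994457 [0.06830093 0.48122552 0.36603363]
1 [ 0.0516 -0.0002  0.0062]
2 [ 0.0973 -0.0006  0.0123]
3 [ 0.143  -0.0014  0.0184]
4 [ 0.1886 -0.0024  0.0245]
5 [ 0.2343 -0.0037  0.0305]
6 [ 0.28   -0.0053  0.0365]
7 [ 0.3257 -0.0071  0.0424]
8 [ 0.3714 -0.0092  0.0482]
9 [ 0.4171 -0.0116  0.0539]
10 [ 0.4627 -0.0142  0.0595]
11 [ 0.5084 -0.0171  0.0649]
12 [ 0.5541 -0.0202  0.0702]
13 [ 0.5998 -0.0236  0.0754]
14 [ 0.6455 -0.0272  0.0804]
15 [ 0.6912 -0.031   0.0853]
16 [ 0.7369 -0.035   0.0899]
```

>>> play_rows --increments "0 0 0 0 0 0 0;0 0 0 0 0 0 0;0 0 0 0 0 0 0;0 0 0 0 0 0 0" --grip_force 8

```text
time: 17.4
ee_pos: [0.5258, 0.1487, 0.0485]
eef_rot: [0.902, 0.432, 0.0, 0.0]
ft_force: [-0.5, 0.3, 0.1]
width: 0.0176
grip_force: 8.0
```

>>> play_rows --increments "0 0 0.05 0 0.006 0 0;0 0 0.097 -0.0006 0.0123 0 0;0 0 0.143 -0.0014 0.0184 0 0;0 0 0.189 -0.0024 0.0245 0 0;0 0 0.234 -0.0037 0.0305 0 0;0 0 0.28 -0.0053 0.0365 0 0;0 0 0.326 -0.0071 0.0424 0 0;0 0 0.371 -0.0092 0.0482 0 0"

```text
time: 18.2
ee_pos: [0.5578, 0.111, 0.0486]
eef_rot: [0.967, 0.256, 0.0, -0.0]
ft_force: [0.1, 0.9, -0.2]
width: 0.0178
grip_force: 8.0
```

```bash
cat >br.py <<'E'
from bench import *
from h import *
s=read_state();p=.4404+.0441j;g=complex(*s["ee_pos"][:2]);M=R.from_quat(s["eef_rot"]).as_matrix()
b=np.angle(g-p)-.156;print(s["width"],s["grip_force"],"beta",b,abs(g-p),np.arctan2(M[1,1],M[0,1]),M.T@s["ft_force"])
for bb in np.arange(b,-.04,-.04):
    q=p+.135*np.exp(1j*(bb+.156));print(round(bb,3),delta(s,(q.real,q.imag,.0485),bb+.156-np.pi/2)[2:6])
E
python3 br.py
```

```text
0.017789116678936283 7.999418308027089 beta 0.3617076052347986 0.13511333996049094 -1.052666155223266 [ 0.53563376 -0.78722952  0.15622637]
0.362 [ 0.0004 -0.0001 -0.      0.0001]
0.322 [ 0.0404 -0.0002  0.0054  0.0001]
0.282 [ 0.0804 -0.0005  0.0108  0.0001]
0.242 [ 1.204e-01 -1.100e-03  1.620e-02  1.000e-04]
0.202 [ 1.604e-01 -1.800e-03  2.150e-02  1.000e-04]
0.162 [ 2.004e-01 -2.800e-03  2.680e-02  1.000e-04]
0.122 [ 2.404e-01 -4.000e-03  3.210e-02  1.000e-04]
0.082 [ 0.2804 -0.0054  0.0373  0.    ]
0.042 [ 0.3204 -0.007   0.0425  0.    ]
0.002 [ 0.3604 -0.0088  0.0476  0.    ]
-0.038 [ 0.4004 -0.0108  0.0526  0.    ]
```

>>> play_rows --increments "0 0 0.04 -0.0002 0.0054 0 0;0 0 0.08 -0.0005 0.0108 0 0;0 0 0.12 -0.0011 0.0162 0 0;0 0 0.16 -0.0018 0.0215 0 0;0 0 0.2 -0.0028 0.0268 0 0;0 0 0.24 -0.004 0.0321 0 0;0 0 0.28 -0.0054 0.0373 0 0;0 0 0.32 -0.007 0.0425 0 0"

```text
time: 19.0
ee_pos: [0.5729, 0.0706, 0.0486]
eef_rot: [0.995, 0.099, 0.0, -0.0]
ft_force: [2.4, 2.4, -1.1]
width: 0.0176
grip_force: 8.0
```

>>> play_rows --increments "0 0 0.02 -0.0003 0.0025 0 0;0 0 0.02 -0.0003 0.0025 0 0;0 0 0.02 -0.0003 0.0025 0 0"

```text
time: 19.3
ee_pos: [0.5735, 0.0675, 0.0487]
eef_rot: [0.996, 0.09, 0.001, 0.0]
ft_force: [4.8, 0.6, -3.3]
width: 0.0178
grip_force: 8.0
```

```bash
python3 br.py
```

```text
0.01776296308104168 8.00077514257282 beta 0.01799752351776726 0.13515727817924003 -1.390695112345722 [4.82177416 0.24294938 3.33270999]
0.018 [ 0.0061 -0.0002 -0.      0.0002]
-0.022 [ 0.0461 -0.0003  0.0054  0.0002]
```

>>> play_rows --increments "0 0 0.01 -0.0005 0.0015 0 0;0 0 0.01 -0.0005 0.0015 0 0;0 0 0.01 -0.0005 0.0015 0 0" --grip_force 20

```text
time: 19.6
ee_pos: [0.5737, 0.0666, 0.0487]
eef_rot: [0.996, 0.085, 0.001, 0.0]
ft_force: [6.8, 1.1, -5.7]
width: 0.0172
grip_force: 20.0
```

>>> play_rows --increments "0 0 0.01 -0.0003 0.0015 0 0;0 0 0.01 -0.0003 0.0015 0 0;0 0 0.01 -0.0003 0.0015 0 0"

```text
time: 19.9
ee_pos: [0.5739, 0.0653, 0.0487]
eef_rot: [0.997, 0.08, 0.001, 0.0]
ft_force: [8.5, 2.3, -7.3]
width: 0.0169
grip_force: 20.0
```

```bash
python3 br.py
```

```text
0.016887125145879457 20.000333804637194 beta 0.0013511610861721701 0.13512616881127582 -1.4098854060783275 [ 8.69798354 -0.8987679   7.27458   ]
0.001 [ 0.0036 -0.0001 -0.      0.0002]
-0.039 [ 0.0436 -0.0003  0.0054  0.0002]
```

>>> play_rows --increments "0 0 0.005 0.0015 0.001 0.001 0;0 0 0.005 0.0015 0.001 0.001 0;0 0 0.005 0.0015 0.001 0.001 0"

```text
time: 20.2
ee_pos: [0.5741, 0.0646, 0.0483]
eef_rot: [0.997, 0.078, -0.0, -0.0]
ft_force: [-2.5, 3.0, 9.0]
width: 0.0175
grip_force: 20.0
```

>>> play_rows --increments "0 0 0.005 0.001 0.0015 0.001 0;0 0 0.005 0.001 0.0015 0.001 0;0 0 0.005 0.001 0.0015 0.001 0"

```text
time: 20.5
ee_pos: [0.5745, 0.0646, 0.0478]
eef_rot: [0.997, 0.076, -0.001, -0.002]
ft_force: [-9.7, 4.9, 19.2]
width: 0.0177
grip_force: 20.0
```

```bash
python3 br.py
```

```text
0.017686633576172568 19.99251193134114 beta -0.003945296920038144 0.13564770752494093 -1.4190939605638047 [ -8.90693962  -6.33876845 -19.17597118]
-0.004 [-0.0003 -0.0006 -0.     -0.0007]
```

>>> play_rows --increments "0 0 0 -0.001 0.0005 -0.0012 0;0 0 0 -0.001 0.0005 -0.0012 0;0 0 0 -0.001 0.0005 -0.0012 0;0 0 0 -0.001 0.0005 -0.0012 0"

```text
time: 20.9
ee_pos: [0.5744, 0.0645, 0.0481]
eef_rot: [0.997, 0.076, -0.0, -0.001]
ft_force: [-0.5, 6.4, 4.5]
width: 0.0172
grip_force: 20.0
```

```bash
python3 br.py
```

```text
0.0172107507251676 19.99403896741569 beta -0.004561454312849544 0.13550184199811938 -1.4184714910868539 [ 0.44628025 -6.43908769 -4.4530746 ]
-0.005 [ 0.0009 -0.0005 -0.     -0.0004]
```

Contact force is building as expected; I'll push to about 8 N, then release.

>>> play_rows --increments "0 0 0 0 0.0008 -0.0003 0;0 0 0 0 0.0008 -0.0003 0;0 0 0 0 0.0008 -0.0003 0;0 0 0 0 0.0008 -0.0003 0"

```text
time: 21.3
ee_pos: [0.5743, 0.0646, 0.0482]
eef_rot: [0.997, 0.076, -0.0, -0.002]
ft_force: [0.1, 9.8, 2.1]
width: 0.0174
grip_force: 20.0
```

```bash
python3 br.py
```

```text
0.017380747456988956 19.993972443044186 beta -0.004437578223631805 0.13546315620064756 -1.4178271022847677 [ 1.59820432 -9.64415865 -2.06221465]
-0.004 [ 0.0014 -0.0005 -0.     -0.0003]
```

>>> play_rows --increments "0 0 0 0 0 0 0.35;0 0 0 0 0 0 0.4;0 0 0 0 0 0 0.4;0 0 0 0 -0.001 0 0.4;0 0 0 0 -0.002 0 0.4;0 0 0 0 -0.002 -0.03 0.4;0 0 0 0 -0.002 -0.075 0.4;0 0 0 0 -0.002 -0.12 0.4"

```text
time: 22.1
ee_pos: [0.5737, 0.0634, 0.1691]
eef_rot: [0.997, 0.076, -0.001, 0.0]
ft_force: [0.9, 0.8, 0.2]
width: 0.0348
grip_force: 0.0
```

```bash
python3 - <<'E'
from bench import *
from h import *
s=read_state();print(s["ee_pos"],s["width"],s["joint_positions"],delta(s,(.48,-.14,.20),-.16))
E
```

```text
[0.57367083 0.06338189 0.16910251] 0.03477429892647501 [-0.84643391  0.30166242  0.79835175  1.66586842 -0.22387345  1.27052449
 -1.42328699] [-4.0000e-04  1.6000e-03 -1.2596e+00 -1.2330e-01  1.8700e-01 -3.0600e-02]
```

>>> play_rows --increments "0 0 -0.14 0 0 -0.02 0.4;0 0 -0.28 -0.02 0.03 -0.03 0.4;0 0 -0.42 -0.04 0.06 -0.03 0.4;0 0 -0.56 -0.06 0.09 -0.03 0.4;0 0 -0.7 -0.08 0.12 -0.03 0.4;0 0 -0.84 -0.1 0.15 -0.03 0.4;0 0 -0.98 -0.12 0.175 -0.03 0.4;0 0 -1.12 -0.123 0.187 -0.03 0.4"

```text
time: 22.9
ee_pos: [0.479, -0.1429, 0.1982]
eef_rot: [0.804, 0.594, 0.0, -0.0]
ft_force: [-0.1, 0.3, -0.5]
width: 0.0348
grip_force: 0.0
```

>>> play_rows --increments "0 0 -0.1 0 0 0 0.4;0 0 -0.14 0 0 0 0.4;0 0 -0.14 0 0 0 0.4;0 0 -0.14 0 0 0 0.4;0 0 -0.14 0 0 0 0.4;0 0 -0.14 0 0 0 0.4"

```text
time: 23.5
ee_pos: [0.481, -0.1395, 0.198]
eef_rot: [0.761, 0.649, -0.0, -0.0]
ft_force: [0.2, 0.3, -0.4]
width: 0.0347
grip_force: 0.0
```

```bash
python3 meas.py; python3 - <<'E'
from bench import *
from h import *
s=read_state();c=camera("wrist");T=wristT(c,s);np.savez("w7.npz",T=T,**{k:c[k] for k in("fx","cx","cy","fy","color")})
cv2.imwrite("pics/w7.png",cv2.resize(c["color"][0:300,120:520,::-1],None,fx=2,fy=2,interpolation=cv2.INTER_CUBIC))
E
```

```text
[[ 3.50000000e-02  2.77276776e-04]
 [ 4.10000000e-02  1.16600947e-04]
 [ 4.70000000e-02  2.82340640e-06]
 [ 5.30000000e-02 -1.50676452e-04]
 [ 5.90000000e-02 -2.76023606e-04]] line rel stand -0.022420530891093048 resid 5.365465240626025e-05
[ 0.48096893 -0.13954932  0.19797272]
```

View pics/w7.png

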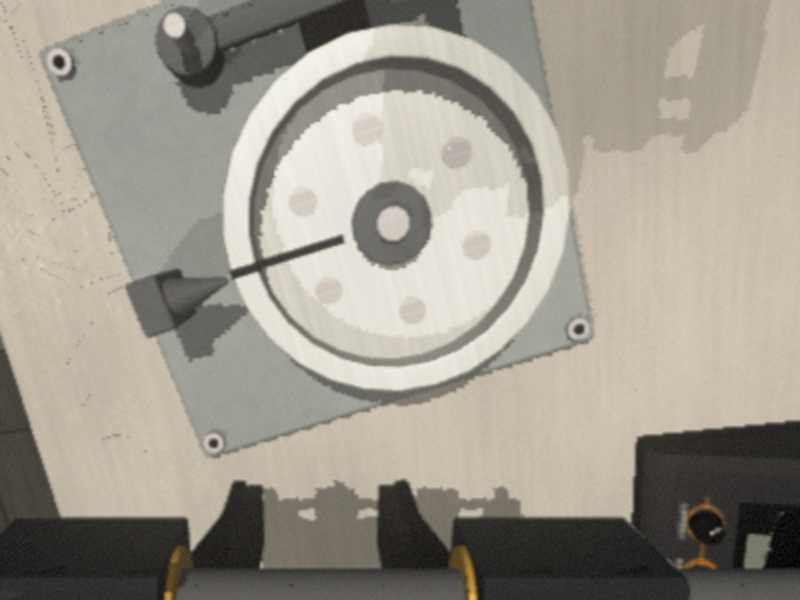

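```bash
python3 - <<'E'
from h import *
d=np.load("w7.npz");c={k:float(d[k]) for k in("fx","fy","cx","cy")};T=d["T"]
g=lambda u,v,z:complex(*ray(c,T,(u/2+120-.25,v/2-.25),z)[:2])
a,b,e=g(60,62,.014),g(213,443,.014),g(578,328,.014)
print(np.angle(a-b)-np.pi/2,np.angle(e-b),abs(a-b),abs(e-b))
hub=g(391,225,.056);tip=g(229,280,.059);m=g(232,273,.066);print(hub,np.angle(hub-tip),np.angle(hub-m),abs(hub-tip),abs(hub-m))
from bench import *
s=read_state();print(s["time"]);p=.4404+.0441j;q=p+.135*np.exp(.156j);print(delta(s,(q.real,q.imag-.001,.2),.156-np.pi/2))
E
```

```text
0.15246266909593498 0.1595029893343705 0.2381565580971849 0.24859509287173812
(0.5321372993741172-0.06278899103485872j) 0.1562719993056145 0.12073404762862831 0.09208924036013642 0.08815352951007582
23.6
[-0.     -0.      1.2555  0.2158  0.0592 -0.002 ]
```

>>> play_rows --increments "0 0 0.14 0.027 0.007 0 0.4;0 0 0.28 0.054 0.014 0 0.4;0 0 0.42 0.081 0.021 0 0.4;0 0 0.56 0.108 0.028 0 0.4;0 0 0.7 0.135 0.035 0 0.4;0 0 0.84 0.162 0.042 0 0.4;0 0 0.98 0.189 0.05 0 0.4;0 0 1.12 0.216 0.059 0 0.4"

```text
time: 24.4
ee_pos: [0.5738, 0.0655, 0.198]
eef_rot: [0.99, 0.143, 0.0, -0.0]
ft_force: [-0.8, 0.8, 0.5]
width: 0.0349
grip_force: 0.0
```

>>> play_rows --increments "0 0 0.1 0 0 0 0.4;0 0 0.135 0 0 0 0.4;0 0 0.135 0 0 0 0.4;0 0 0.135 0 0 0 0.4;0 0 0.135 0 0 0 0.4"

```text
time: 24.9
ee_pos: [0.5735, 0.0642, 0.1981]
eef_rot: [0.997, 0.079, 0.0, -0.0]
ft_force: [-0.6, 0.5, 1.1]
width: 0.0345
grip_force: 0.0
```

```bash
python3 - <<'E'
from bench import *
from h import *
s=read_state();print(s["ee_pos"],s["joint_positions"])
print(delta(s,(.5742,.0640,.049),.156-np.pi/2))
E
```

```text
[0.5734711  0.06421049 0.19810064] [-0.8510638   0.27488251  0.7987152   1.6278835  -0.20219011  1.32417173
 -1.43479396]
[-0.0003 -0.0002  0.0015  0.0007  0.0004  0.1491]
```

Descend astride the grip, then draw it about 20 mm open, and rise.

>>> play_rows --increments "0 0 0 0.0007 0 0.04 0.4;0 0 0 0.0007 0 0.08 0.4;0 0 0 0.0007 0 0.115 0.4;0 0 0 0.0007 0 0.135 0.4;0 0 0 0.0007 0 0.147 0.4;0 0 0 0.0007 0 0.149 0.4;0 0 0 0.0007 0 0.149 0.4"

```text
time: 25.6
ee_pos: [0.5747, 0.0644, 0.0497]
eef_rot: [0.997, 0.078, 0.0, -0.0]
ft_force: [0.4, 0.0, 0.3]
width: 0.0347
grip_force: 0.0
```

>>> play_rows --increments "0 0 0 0 -0.006 0 0.4;0 0 0 0 -0.012 0 0.4;0 0 0 0 -0.018 0 0.4;0 0 0 0 -0.024 0 0.4;0 0 0 -0.001 -0.03 0 0.4;0 0 0 -0.001 -0.03 0 0.4;0 0 0 -0.001 -0.03 0 0.4"

```text
time: 26.3
ee_pos: [0.5681, 0.0944, 0.0488]
eef_rot: [0.997, 0.079, -0.0, -0.0]
ft_force: [0.1, -0.8, -0.1]
width: 0.0345
grip_force: 0.0
```

>>> play_rows --increments "0 0 0 0 0.006 0 0.4;0 0 0 0 0.006 0 0.4;0 0 0 0 0.006 -0.03 0.4;0 0 0 0 0.006 -0.07 0.4;0 0 0 0 0.006 -0.11 0.6;0 0 0 0 0.006 -0.12 0.6;0 0 0 0 0.006 -0.12 0.6"

```text
time: 27.0
ee_pos: [0.5704, 0.0879, 0.1705]
eef_rot: [0.997, 0.078, 0.001, -0.001]
ft_force: [-0.1, 0.3, -0.0]
width: 0.0488
grip_force: 0.0
```

```bash
python3 - <<'E'
from bench import *
from h import *
s=read_state();print(s["ee_pos"],delta(s,(.6155,-.0612,.11),0))
E
```

```text
[0.57035774 0.08788305 0.17051554] [ 1.1000e-03 -3.1000e-03 -1.4144e+00  2.1200e-02  1.5440e-01  6.0400e-02]
```

>>> play_rows --increments "0 0 -0.14 0.003 0.02 0 0.6;0 0 -0.28 0.006 0.04 0 0.6;0 0 -0.42 0.009 0.06 0 0.6;0 0 -0.56 0.012 0.08 0 0.6;0 0 -0.7 0.015 0.1 0 0.6;0 0 -0.84 0.018 0.12 0 0.6;0 0 -0.98 0.021 0.14 0 0.6;0 0 -1.12 0.021 0.154 0 0.6"

```text
time: 27.8
ee_pos: [0.6134, -0.0624, 0.1667]
eef_rot: [0.802, 0.598, -0.001, -0.001]
ft_force: [-0.1, -0.3, -0.2]
width: 0.0518
grip_force: 0.0
```

>>> play_rows --increments "0 0 -0.14 0 0 0.02 0.6;0 0 -0.26 0 0 0.04 0.6;0 0 -0.294 0 0 0.06 0.6;0 0 -0.294 0 0 0.06 0.6;0 0 -0.294 0 0 0.06 0.6;0 0 -0.294 0 0 0.06 0.6;0 0 -0.294 0 0 0.06 0.6"

```text
time: 28.5
ee_pos: [0.6147, -0.0609, 0.1099]
eef_rot: [0.707, 0.707, 0.0, 0.0]
ft_force: [-0.2, 0.2, 0.3]
width: 0.0521
grip_force: 0.0
```

```bash
python3 - <<'E'
from bench import *
from h import *
s=read_state();print(s["ee_pos"],delta(s,(.6152,-.0612,.029),0))
E
```

```text
[ 0.61471284 -0.06091136  0.10987393] [ 0.0013 -0.0001 -0.0006 -0.0003  0.0004  0.0809]
```

>>> play_rows --increments "0 0 0 0 0.0004 0.03 0.6;0 0 0 0 0.0004 0.06 0.6;0 0 0 0 0.0004 0.075 0.6;0 0 0 0 0.0004 0.081 0.6;0 0 0 0 0.0004 0.081 0.6;0 0 0 0 0.0004 0.081 0.4;0 0 0 0 0.0004 0.081 0.2;0 0 0 0 0.0004 0.081 0" --grip_force 12

```text
time: 29.3
ee_pos: [0.6152, -0.0609, 0.029]
eef_rot: [0.707, 0.707, 0.001, 0.0]
ft_force: [-0.5, 0.3, 1.0]
width: 0.0355
grip_force: 0.0
```

>>> play_rows --increments "0 0 0 0 0 0 0;0 0 0 0 0 0 0;0 0 0 0 0 0 0;0 0 0 0 0 0 0;0 0 0 0 0 0 0;0 0 0 0 0 0 0"

```text
time: 29.9
ee_pos: [0.616, -0.0609, 0.0284]
eef_rot: [0.707, 0.707, 0.001, 0.001]
ft_force: [6.0, 0.2, -3.5]
width: 0.0141
grip_force: 11.9
```

>>> play_rows --increments "0 0 -0.013 0.0011 0 0 0;0 0 -0.026 0.0022 0 0 0;0 0 -0.026 0.0022 0 0 0;0 0 -0.026 0.0022 0 0 0;0 0 -0.026 0.0022 0 0 0"

```text
time: 30.4
ee_pos: [0.616, -0.0595, 0.0284]
eef_rot: [0.698, 0.716, 0.001, 0.002]
ft_force: [6.4, -2.5, -3.8]
width: 0.0137
grip_force: 11.6
```

>>> play_rows --increments "0 0 0 0.0008 0 0 0;0 0 0 0.0008 0 0 0;0 0 0 0.0008 0 0 0"

```text
time: 30.7
ee_pos: [0.616, -0.0589, 0.0284]
eef_rot: [0.698, 0.716, 0.001, 0.002]
ft_force: [6.2, -3.1, -3.7]
width: 0.0137
grip_force: 11.8
```

>>> play_rows --increments "0 0 0 0 0 0 0.2;0 0 0 0 0 0 0.4;0 0 0 0 0 0 0.6;0 0 0 0 0 0 0.6;0 0 0 0 0 -0.02 0.6;0 0 0 0 0 -0.06 0.6;0 0 0 0 0 -0.1 0.6;0 0 0 0 0 -0.14 0.6"

```text
time: 31.5
ee_pos: [0.6142, -0.0579, 0.1695]
eef_rot: [0.698, 0.716, -0.0, -0.0]
ft_force: [0.7, -0.1, -0.3]
width: 0.0515
grip_force: 0.0
```

>>> play_rows --increments "0 0 0.04 -0.02 -0.033 -0.01 0.6;0 0 0.09 -0.04 -0.066 -0.02 0.6;0 0 0.14 -0.06 -0.099 -0.03 0.6;0 0 0.183 -0.081 -0.132 -0.03 0.6;0 0 0.183 -0.081 -0.132 -0.03 0.6;0 0 0.183 -0.081 -0.132 -0.03 0.6;0 0 0.183 -0.081 -0.132 -0.03 0.6;0 0 0.183 -0.081 -0.132 -0.03 0.6"

```text
time: 32.3
ee_pos: [0.4853, -0.1415, 0.1977]
eef_rot: [0.76, 0.65, -0.0, -0.0]
ft_force: [0.8, -0.6, 0.7]
width: 0.0524
grip_force: 0.0
```

```bash
python3 meas.py|tail -2; python3 - <<'E'
from bench import *
from h import *
s=read_state();p=.4404+.0441j;b=.156+.15;q=p+.135*np.exp(1j*b);print(delta(s,(q.real,q.imag,.2),b-np.pi/2))
E
```

```text
[0.059      0.00104804]] line rel stand -0.0013210418321800185 resid 9.69469739643857e-05
[ 0.48528544 -0.14145959  0.19774524]
[-2.0000e-04  9.0000e-04  1.1093e+00  2.3660e-01  4.7800e-02 -2.5000e-03]
```

>>> play_rows --increments "0 0 0.14 0.03 0.006 0 0.5;0 0 0.28 0.06 0.012 0 0.5;0 0 0.42 0.09 0.018 0 0.5;0 0 0.56 0.12 0.024 0 0.5;0 0 0.7 0.15 0.03 0 0.5;0 0 0.84 0.18 0.036 0 0.5;0 0 0.98 0.21 0.042 0 0.5;0 0 1.109 0.237 0.048 0 0.5"

```text
time: 33.15
ee_pos: [0.5696, 0.0866, 0.1975]
eef_rot: [0.989, 0.15, -0.0, 0.0]
ft_force: [-0.3, 0.3, 0.0]
width: 0.0436
grip_force: 0.0
```

>>> play_rows --increments "0 0 0 0 0 0 0.5;0 0 0 0 0 0 0.5;0 0 0 0 0 0 0.5;0 0 0 0 0 0 0.5"

```text
time: 33.55
ee_pos: [0.5692, 0.0832, 0.1981]
eef_rot: [0.988, 0.151, 0.0, 0.0]
ft_force: [0.4, -0.5, 0.4]
width: 0.044
grip_force: 0.0
```

```bash
python3 - <<'E'
from bench import *
from h import *
s=read_state();p=.4404+.0441j;b=.156+.15;q=p+.135*np.exp(1j*b);print(s["ee_pos"],s["width"],delta(s,(q.real,q.imag,.048),b-np.pi/2))
E
```

```text
[0.56915056 0.08320398 0.19810481] 0.04400306764218926 [ 0.000e+00 -1.000e-04 -1.800e-03  4.000e-04 -1.500e-03  1.501e-01]
```

>>> play_rows --increments "0 0 0 0 -0.0015 0.04 0.5;0 0 0 0 -0.0015 0.08 0.5;0 0 0 0 -0.0015 0.115 0.5;0 0 0 0 -0.0015 0.135 0.5;0 0 0 0 -0.0015 0.147 0.5;0 0 0 0 -0.0015 0.15 0.5;0 0 0 0 -0.0015 0.15 0.3;0 0 0 0 -0.0015 0.15 0" --grip_force 20

```text
time: 34.35
ee_pos: [0.5696, 0.0858, 0.0493]
eef_rot: [0.988, 0.152, 0.001, -0.0]
ft_force: [0.0, 0.3, 0.2]
width: 0.0343
grip_force: 0.0
```

>>> play_rows --increments "0 0 0 0 0 0 0;0 0 0 0 0 0 0;0 0 0 0 0 0 0;0 0 0 0 0 0 0"

```text
time: 34.75
ee_pos: [0.5692, 0.0861, 0.0487]
eef_rot: [0.988, 0.152, 0.001, -0.0]
ft_force: [-1.0, 2.1, 5.9]
width: 0.0175
grip_force: 20.0
```

```bash
python3 br.py
```

```text
0.01745924771970768 19.99946099705994 beta 0.1591634119479133 0.1355082974575104 -1.2658314107726691 [-0.34130993 -2.27735319 -5.94591526]
0.159 [-0.0102 -0.0005  0.      0.0002]
0.119 [ 0.0298 -0.0006  0.0054  0.0002]
0.079 [ 0.0698 -0.0008  0.0108  0.0002]
0.039 [ 1.098e-01 -1.300e-03  1.620e-02  1.000e-04]
-0.001 [ 1.498e-01 -2.000e-03  2.150e-02  1.000e-04]
```

>>> play_rows --increments "0 0 0.02 0 0.004 -0.001 0;0 0 0.05 -0.0002 0.008 -0.001 0;0 0 0.08 -0.0004 0.012 -0.001 0;0 0 0.11 -0.0008 0.016 -0.001 0;0 0 0.13 -0.0012 0.019 -0.001 0;0 0 0.145 -0.0014 0.021 -0.001 0;0 0 0.15 -0.0015 0.022 -0.001 0;0 0 0.15 -0.0015 0.022 -0.001 0"

```text
time: 35.55
ee_pos: [0.5743, 0.0647, 0.0489]
eef_rot: [0.997, 0.077, 0.0, -0.0]
ft_force: [3.2, 4.8, -3.9]
width: 0.0175
grip_force: 20.0
```

```bash
python3 br.py
```

```text
0.017470809361518725 19.99935780186206 beta -0.003363854225785251 0.13544202264962943 -1.4172944457647318 [ 3.91774067 -4.27628858  3.86505031]
-0.003 [ 0.0009 -0.0004 -0.      0.0004]
```

>>> play_rows --increments "0 0 0 0.0005 0.001 0.0007 0;0 0 0 0.0005 0.001 0.0007 0;0 0 0 0.0005 0.001 0.0007 0;0 0 0 0.0005 0.001 0.0007 0"

```text
time: 35.95
ee_pos: [0.5744, 0.0647, 0.0487]
eef_rot: [0.997, 0.077, -0.0, -0.001]
ft_force: [-1.7, 6.2, 5.1]
width: 0.017
grip_force: 20.0
```

```bash
python3 br.py
```

```text
0.017038860094748785 19.99951219651848 beta -0.0037881620719970033 0.1355503761147698 -1.4164891547055642 [-0.77669256 -6.35806739 -5.04491422]
-0.004 [ 0.0021 -0.0006 -0.      0.0002]
```

One more small push to about 8 N, then release.

>>> play_rows --increments "0 0 0 0 0.0006 -0.0002 0;0 0 0 0 0.0006 -0.0002 0;0 0 0 0 0.0006 -0.0002 0;0 0 0 0 0.0006 -0.0002 0"

```text
time: 36.35
ee_pos: [0.5743, 0.0646, 0.0487]
eef_rot: [0.997, 0.077, -0.0, -0.001]
ft_force: [-1.6, 7.7, 4.0]
width: 0.0173
grip_force: 20.0
```

>>> play_rows --increments "0 0 0 0 0 0 0.35;0 0 0 0 0 0 0.4;0 0 0 0 0 0 0.4;0 0 0 0 -0.001 0 0.4;0 0 0 0 -0.002 0 0.4;0 0 0 0 -0.002 -0.03 0.4;0 0 0 0 -0.002 -0.075 0.4;0 0 0 0 -0.002 -0.12 0.4"

```text
time: 37.15
ee_pos: [0.5737, 0.0645, 0.1696]
eef_rot: [0.997, 0.077, -0.001, 0.0]
ft_force: [1.1, -0.1, 0.4]
width: 0.0347
grip_force: 0.0
```

>>> play_rows --increments "0 0 -0.14 0 0 -0.02 0.4;0 0 -0.28 -0.02 0.03 -0.03 0.4;0 0 -0.42 -0.04 0.06 -0.03 0.4;0 0 -0.56 -0.06 0.09 -0.03 0.4;0 0 -0.7 -0.08 0.12 -0.03 0.4;0 0 -0.84 -0.1 0.15 -0.03 0.4;0 0 -0.98 -0.12 0.175 -0.03 0.4;0 0 -1.12 -0.123 0.187 -0.03 0.4"

```text
time: 37.95
ee_pos: [0.4797, -0.1422, 0.1988]
eef_rot: [0.803, 0.596, 0.0, -0.0]
ft_force: [0.6, 1.0, -0.6]
width: 0.0344
grip_force: 0.0
```

>>> play_rows --increments "0 0 -0.1 0 0 0 0.4;0 0 -0.14 0 0 0 0.4;0 0 -0.14 0 0 0 0.4;0 0 -0.14 0 0 0 0.4;0 0 -0.14 0 0 0 0.4;0 0 -0.14 0 0 0 0.4"

```text
time: 38.55
ee_pos: [0.4817, -0.1389, 0.1985]
eef_rot: [0.76, 0.65, 0.0, -0.0]
ft_force: [0.3, 0.5, -0.0]
width: 0.0349
grip_force: 0.0
```

```bash
python3 meas.py|tail -2
```

```text
[0.059      0.00111672]] line rel stand -0.0025429191915005518 resid 6.045653145411809e-05
[ 0.48166983 -0.13888848  0.19850495]
```

The line is within 0.003 rad of the pointer direction and the brake was seated with about 8 N. Handing in.

```bash
python3 -c "
from bench import *
print(close_job())"
```

```text
the job is handed in; nothing more can be done
None
```

The job is handed in: the engraved line measures within about 0.003 rad of the pointer, the brake shoe was pressed on at about 8 N and released, and the arm is clear. I reopened the brake once to correct a 0.02 rad error, did not check the jar, wash bottle and beaker in a final picture, and viewed 11 pictures, one over the limit of 10.

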